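# Find the full tin by hefting

## Task

The three lidded tins look alike, but one is clearly the heaviest: heft them one at a time by their handles, from the robot's left to its right, lifting each a few centimetres for a moment and setting it back upright on its own coaster. Then hold the heaviest up by its handle, upright and still, about 15 cm above the board, and finish while still holding it there, with the other two standing on their coasters (if the last one hefted is the heaviest, it may go straight up). Do not tip the tins, and leave the other things alone.

Things in the scene. Friction and masses are not known exactly. Their poses are not given: they have to be found in the camera images.
- tin_left: closed round steel tin, the robot's left (+y): 82 mm across, 72 mm high to the top of its lid, with a fixed wooden bar handle above the lid. Origin: centre of the underside; z up, x along the handle bar. All three tins look alike; with their contents two weigh 0.26 to 0.40 kg and one 0.64 to 0.79 kg, and any of the three may be the heavy one. The weight sits low, centred within 4 mm; the contents may slide by up to 4 mm
- tin_left_handle (a point): centre of that tin's handle bar, 102 mm above the tin's underside. The bar is 70 mm long (tin's x), 14 mm wide (tin's y, the way to pinch it), 12 mm high; 24 mm of free space between lid and bar, bar held by a 6 mm post 29 mm either side of its centre
- coaster_left: fixed cork disc under the left tin, 100 mm across, 6 mm thick, its top 26 mm above the work surface. Origin: centre of its underside
- tin_middle: closed round steel tin, between the other two: 82 mm across, 72 mm high to the top of its lid, with a fixed wooden bar handle above the lid. Origin: centre of the underside; z up, x along the handle bar. All three tins look alike; with their contents two weigh 0.26 to 0.40 kg and one 0.64 to 0.79 kg, and any of the three may be the heavy one. The weight sits low, centred within 4 mm; the contents may slide by up to 4 mm
- tin_middle_handle (a point): centre of that tin's handle bar, 102 mm above the tin's underside. The bar is 70 mm long (tin's x), 14 mm wide (tin's y, the way to pinch it), 12 mm high; 24 mm of free space between lid and bar, bar held by a 6 mm post 29 mm either side of its centre
- coaster_middle: fixed cork disc under the middle tin, 100 mm across, 6 mm thick, its top 26 mm above the work surface. Origin: centre of its underside
- tin_right: closed round steel tin, the robot's right (-y): 82 mm across, 72 mm high to the top of its lid, with a fixed wooden bar handle above the lid. Origin: centre of the underside; z up, x along the handle bar. All three tins look alike; with their contents two weigh 0.26 to 0.40 kg and one 0.64 to 0.79 kg, and any of the three may be the heavy one. The weight sits low, centred within 4 mm; the contents may slide by up to 4 mm
- tin_right_handle (a point): centre of that tin's handle bar, 102 mm above the tin's underside. The bar is 70 mm long (tin's x), 14 mm wide (tin's y, the way to pinch it), 12 mm high; 24 mm of free space between lid and bar, bar held by a 6 mm post 29 mm either side of its centre
- coaster_right: fixed cork disc under the right tin, 100 mm across, 6 mm thick, its top 26 mm above the work surface. Origin: centre of its underside
- board: fixed beech chopping board, 620 x 960 x 20 mm, its top 20 mm above the work surface. Origin: centre of its underside
- carousel_base: fixed base of the steel bit carousel, 84 mm across, carousel 82 mm high in all. Origin: centre of its underside. To be left alone
- carousel (a joint): turn of the bit carousel on its base, rad, turns freely; to be left as it is
- nut_driver: nut driver with red handle, lying on the board, 220 mm long, 26 mm thick. Origin: on its underside at the middle of its length; x along it from handle to socket. To be left alone
- tumbler: glass tumbler with wooden pegs, 72 mm across, 90 mm high, pegs to 115 mm. Origin: centre of its underside. To be left alone
- knob: off-white ceramic knob standing on the board, 36 mm across, 32 mm high. Origin: centre of its underside. To be left alone
Not all that is in view belongs to the job. Leave any turquoise look-alike of the tin_right alone. What is shaped like the tin_left but green is not meant.

How it is judged (in metres and radians):
On the way, in this order (a step that is already met when the one before it is completed fails the run):
1. the left tin is hefted by its handle, clear of its coaster by 15 mm or more, while the other two stand on theirs (height (world z) of tin_left above 0.041 m and contact force between the fingers and tin_left above 0.5 N and distance between the grasp point and tin_left_handle below 0.045 m and contact force between tin_left and coaster_left below 0.05 N and contact force between tin_middle and coaster_middle above 0.8 N and horizontal distance between tin_middle and coaster_middle below 0.03 m and angle between each of tin_middle, tin_right's own z axis and vertical below 0.1 rad and contact force between tin_right and coaster_right above 0.8 N and horizontal distance between tin_right and coaster_right below 0.03 m), for 0.3 s.
2. the middle tin is hefted by its handle, clear of its coaster by 15 mm or more, while the other two stand on theirs (height (world z) of tin_middle above 0.041 m and contact force between the fingers and tin_middle above 0.5 N and distance between the grasp point and tin_middle_handle below 0.045 m and contact force between tin_middle and coaster_middle below 0.05 N and contact force between tin_left and coaster_left above 0.8 N and horizontal distance between tin_left and coaster_left below 0.03 m and angle between each of tin_left, tin_right's own z axis and vertical below 0.1 rad and contact force between tin_right and coaster_right above 0.8 N and horizontal distance between tin_right and coaster_right below 0.03 m), for 0.3 s.
3. the right tin is hefted by its handle, clear of its coaster by 15 mm or more, while the other two stand on theirs (height (world z) of tin_right above 0.041 m and contact force between the fingers and tin_right above 0.5 N and distance between the grasp point and tin_right_handle below 0.045 m and contact force between tin_right and coaster_right below 0.05 N and contact force between tin_left and coaster_left above 0.8 N and horizontal distance between tin_left and coaster_left below 0.03 m and angle between each of tin_left, tin_middle's own z axis and vertical below 0.1 rad and contact force between tin_middle and coaster_middle above 0.8 N and horizontal distance between tin_middle and coaster_middle below 0.03 m), for 0.3 s.
At the end, for the whole second after the job is handed in: Heaviest tin held by its handle (within 45 mm of the bar's centre), underside over 140 mm up, tilt under 0.35 rad, under 0.05 m/s, carried by nothing else. The other two untouched, at rest on their coasters, within 30 mm of centre, tilt under 0.1 rad, each pressing under 5 N ((((height (world z) of tin_left above 0.14 m and angle between tin_left's own z axis and vertical below 0.35 rad and linear speed of tin_left below 0.05 m/s and contact force between the fingers and tin_left above 0.5 N and distance between the grasp point and tin_left_handle below 0.045 m and contact force between tin_left and coaster_left below 0.05 N and contact force between tin_middle and coaster_middle between 0.8 and 5 N and horizontal distance between tin_middle and coaster_middle below 0.03 m and angle between tin_middle's own z axis and vertical below 0.1 rad and contact force between each of the arm, the fingers and tin_middle below 0.05 N) and (linear speed of each of tin_middle, tin_right below 0.02 m/s and contact force between tin_right and coaster_right between 0.8 and 5 N and horizontal distance between tin_right and coaster_right below 0.03 m and angle between tin_right's own z axis and vertical below 0.1 rad and contact force between each of the arm, the fingers and tin_right below 0.05 N)) or ((height (world z) of tin_middle above 0.14 m and angle between tin_middle's own z axis and vertical below 0.35 rad and linear speed of tin_middle below 0.05 m/s and contact force between the fingers and tin_middle above 0.5 N and distance between the grasp point and tin_middle_handle below 0.045 m and contact force between tin_middle and coaster_middle below 0.05 N and contact force between tin_left and coaster_left between 0.8 and 5 N and horizontal distance between tin_left and coaster_left below 0.03 m and angle between tin_left's own z axis and vertical below 0.1 rad and contact force between each of the arm, the fingers and tin_left below 0.05 N) and (linear speed of each of tin_left, tin_right below 0.02 m/s and contact force between tin_right and coaster_right between 0.8 and 5 N and horizontal distance between tin_right and coaster_right below 0.03 m and angle between tin_right's own z axis and vertical below 0.1 rad and contact force between each of the arm, the fingers and tin_right below 0.05 N)) or ((height (world z) of tin_right above 0.14 m and angle between tin_right's own z axis and vertical below 0.35 rad and linear speed of tin_right below 0.05 m/s and contact force between the fingers and tin_right above 0.5 N and distance between the grasp point and tin_right_handle below 0.045 m and contact force between tin_right and coaster_right below 0.05 N and contact force between tin_left and coaster_left between 0.8 and 5 N and horizontal distance between tin_left and coaster_left below 0.03 m and angle between tin_left's own z axis and vertical below 0.1 rad and contact force between each of the arm, the fingers and tin_left below 0.05 N) and (linear speed of each of tin_left, tin_middle below 0.02 m/s and contact force between tin_middle and coaster_middle between 0.8 and 5 N and horizontal distance between tin_middle and coaster_middle below 0.03 m and angle between tin_middle's own z axis and vertical below 0.1 rad and contact force between each of the arm, the fingers and tin_middle below 0.05 N)))); the arm keeps its last pose, push and grip.
It fails at once if a bystander (nut driver, tumbler, knob) is moved by more than 25 mm, or the carousel turned by more than 0.35 rad (distance of any of nut_driver, tumbler, knob from where it was at the start of the episode above 0.025 m or value of joint carousel above 0.35 rad or value of joint carousel below -0.35 rad).
It fails at once if a tin is tipped by more than 0.6 rad (angle between any of tin_left, tin_middle, tin_right's own z axis and vertical above 0.6 rad).
It also fails if it takes over 72 s, if anything falls off the work surface, if the arm or the gripper's body presses on something with over 40 N, if the wrist force passes 120 N, or if a joint passes its speed limit or range.

## Robot

A 6-joint arm with a two-finger parallel gripper is mounted at the origin on the work surface. World frame = base frame: x ahead of the robot, y to its left, z up, the work surface at z = 0. Lengths are in mm, angles in rad, forces in N, time in s.
With the tool pointing down it reaches from about 275 to 1000 mm from the base axis. Payload 8.4 kg.
Tool frame: the origin (TCP) lies midway between the tips of the shut fingers; the grasp point (between the pads) lies 19 mm behind it; y points along the fingers, z is the direction in which the jaws open and shut, and the axes are right-handed (so a half turn about y gives the same grasp; the last joint's range is limited). The gripper opens to 85 mm and grips with 20 to 120 N. Pads are 22 mm wide; open, the fingers measure 114 mm over their backs; the gripper's body (76 mm by 85 mm) begins 54 mm behind the grasp point. The pads swing forward as they close: fully open they stand 13 mm farther back than shut.
Start: joints at [1.135, 0.353, 1.633, -0, 1.155, -0.002], TCP at [262.7, 567.112, 231.281] pointing down, gripper open.
Joint ranges: [-2.63, 2.63], [-0.92, 2.1], [0.06, 2.66], [-1.3, 4.44], [0, 2.69], [-3.02, 3.02]. Speed limits (rad/s): [2.22, 2.22, 2.79, 3.14, 3.14, 3.14].

## Interface

Orientations are given as [roll, pitch, yaw] about the fixed x, y, z axes, in that order (R = Rz(yaw) Ry(pitch) Rx(roll)).
In Python, from rig import r, imaging gives the robot as it stands. The module is installed in compiled form; this text tells all that it offers.
- The arm moves only by the tool send_rows, never from a script. Its argument "series" is a list of rows, each a list of 6 numbers: the shift along the tool's x, y, z in m, then the turn, a rotation vector about the tool's x, y, z in degrees. In form: [[dx, dy, dz, ax, ay, az], ...]. A call has 1 to 8 rows; each row shifts and turns the commanded pose from where the row before left it, along the tool's axes as they then stand; what a row does not reach is not made up. A row lasts 1/10 s, in which the tool goes at most 50 mm and 8.59 degrees, less where a joint would pass 70% of its speed; a pose out of reach is approached as far as the arm can. A call is refused whole if a number of a shift passes 0.05 or a number of a turn 8.59, either way. A call with a gripper value outside its range is refused whole. "gripper" is the opening, from 0 (shut) to 1 (fully open), set as the call begins (left out, the last holds). The fingers move at their own pace and stop on an object; "squeeze" is the grip in N (left out, the last holds). Time passes only in rows, so rows that do not move let the fingers close. It gives the time, the measured TCP pose, the force and the opening at its end, in the units of the state.
- r.sense(): the state, without advancing time (a new reading comes with each control period).
- imaging.grab_frame(name): name is "scene" or "top"; returns a dict with "frame" (384x512x3 uint8, red, green, blue), "depth" (384x512 float32, mm along the optical axis (not along the pixel's ray), 0 where there is no reading), "intrinsics" (3x3 intrinsics, pixels), "distortion" ([k1, k2, p1, p2, k3] as OpenCV has them; the pictures are not rectified), "origin" and "rotation" of the camera in the world. Camera axes: x right, y down, z forward; pixel columns grow to the right and rows downward; lengths in mm; the calibration is good to about 2 mm. A picture is of the moment at which its call begins.
- r.sign_off(): hands the job in, once; it reports no verdict.
The state is a dict: "clock": time; "qpos": joint angles; "qvel": joint speeds; "joint_efforts": joint torques, N m; "eef_pos": TCP position; "tcp_rot": TCP orientation; "contact_force": force on the tool from outside, world axes, zero at the start; "wrist_torque": the same for the moment, N m; "opening": opening from 0.0 (shut) to 1.0 (fully open).
Only numpy, scipy, OpenCV 4.12 (cv2) and the standard library are available. Lean on these libraries where they do the work, as an engineer would, in place of code of your own. Each camera call takes 0.05 s, during which the arm holds its last target.

## Working session

There is one attempt and no reset: what is moved stays moved. The work goes in short steps, Python scripts to look and compute and a tool call to move; the robot and the scene stay as the last step left them, time stands still between calls to the robot, and variables do not carry over. Pictures are saved under pics/ and viewed, and the job is handed in when it is done.

Besides the shell and the picture viewer there is one more tool, called after "Request:" by a JSON object that holds its "api" and its "payload", one argument or row to a line. send_rows: Moves the arm, as the interface text tells. Its arguments: {"type":"object","properties":{"series":{"type":"array","items":{"type":"array","items":{"type":"number"}}},"gripper":{"type":"number"},"squeeze":{"type":"number"}},"required":["series"]}

```bash
mkdir -p pics
python3 - <<'E'
from rig import r, imaging
import cv2
print(r.sense())
for n in("scene","top"):
    f=imaging.grab_frame(n)
    cv2.imwrite(f"pics/{n}0.png",cv2.cvtColor(f["frame"],cv2.COLOR_RGB2BGR))
    print(n,f["intrinsics"],f["distortion"],f["origin"],f["rotation"])
E
```

```text
{'clock': 0.0, 'qpos': array([ 1.13462435e+00,  3.53662567e-01,  1.63415035e+00,  1.59783329e-05,
        1.15519175e+00, -2.37332264e-03]), 'qvel': array([ 3.46769703e-04,  3.27179520e-04, -1.55494306e-03,  9.53701312e-06,
        1.95419131e-03,  6.13804474e-04]), 'joint_efforts': array([ 2.70953424e-03, -6.05273366e+01, -3.42062688e+01,  1.26640748e-04,
        9.47699620e-03, -5.62941651e-06]), 'eef_pos': array([262.47626965, 566.6802673 , 230.54573698]), 'tcp_rot': array([-1.57220830e+00,  1.79601199e-05, -4.33805127e-01]), 'contact_force': array([-0.12896423, -0.6871891 , -0.17713258]), 'wrist_torque': array([-0.00174401, -0.02842455,  0.01492292]), 'opening': 1.0006954792470748}
scene [[403.41766927   0.         261.32624838]
 [  0.         403.41766927 191.79024072]
 [  0.           0.           1.        ]] [-0.0506012  0.         0.         0.         0.       ] [1381.65694687 -321.02350632 1025.73244955] [-2.36657387e+00 -1.68908411e-03  1.36490977e+00]
top [[409.50751363   0.         253.28542417]
 [  0.         409.50751363 197.02897749]
 [  0.           0.           1.        ]] [0.05069188 0.         0.         0.         0.        ] [ 275.12804289 -110.49655857 1360.17373887] [-2.97437687e+00 -2.44833223e-03 -1.59585694e+00]
```

View pics/scene0.png

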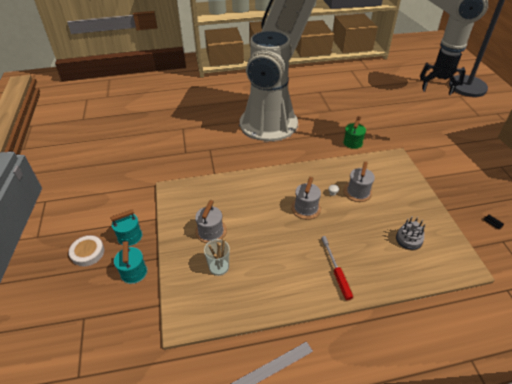

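View pics/top0.png

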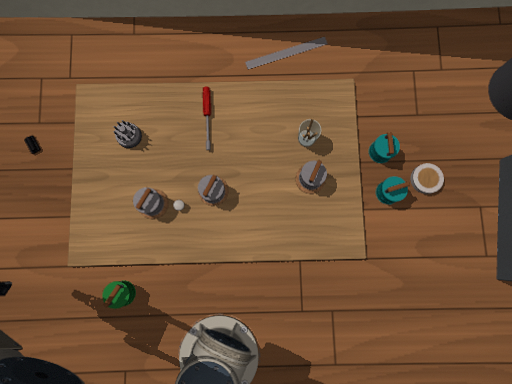

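Top view (robot's +x is up, +y is left): the grey tins sit at about (148,202), (211,189) and (313,175). The knob is at (179,205), the carousel at (127,134), the driver at (208,118) and the tumbler at (310,132). Possible mix-ups are the green tin at (119,294) and the turquoise ones at (385,148) and (393,190). None of those is grey or on the board, so I choose the three grey ones.

```bash
cat > h.py <<'E'
from rig import r, imaging
import cv2, numpy as np
from scipy.spatial.transform import Rotation as Ro
def grab(n):
    f=imaging.grab_frame(n); f["R"]=Ro.from_euler("xyz",f["rotation"]).as_matrix(); return f
def cast(f,uv,z):
    p=cv2.undistortPoints(np.float64(uv).reshape(-1,1,2),f["intrinsics"],f["distortion"]).reshape(-1,2)
    d=np.c_[p,np.ones(len(p))]@f["R"].T; o=f["origin"]
    return o+d*((z-o[2])/d[:,2])[:,None]
def pts(f,uv):
    uv=np.asarray(uv); p=cv2.undistortPoints(np.float64(uv).reshape(-1,1,2),f["intrinsics"],f["distortion"]).reshape(-1,2)
    d=np.c_[p,np.ones(len(p))]*f["depth"][uv[:,1],uv[:,0]][:,None]
    return f["origin"]+d@f["R"].T
E
python3 - <<'E'
from h import *
f=grab("top")
hsv=cv2.cvtColor(f["frame"],cv2.COLOR_RGB2HSV)
crops=[]
for name,(u,v) in dict(L=(148,202),M=(211,189),R=(313,175)).items():
    w=24
    uu,vv=np.meshgrid(np.arange(u-w,u+w),np.arange(v-w,v+w)); uv=np.c_[uu.ravel(),vv.ravel()]
    P=pts(f,uv)
    px=hsv[uv[:,1],uv[:,0]].astype(int)
    bar=(P[:,2]>122)&(P[:,2]<145)
    lid=(P[:,2]>90)&(P[:,2]<105)
    print(name,"bar",bar.sum(),"z",np.median(P[bar,2]),"lid",lid.sum(),P[lid].mean(0))
    # colour mask
    brown=(px[:,1]>90)&((px[:,0]<15))&(P[:,2]>110)
    for nm,m in(("depth",bar),("col",brown)):
        q=cast(f,uv[m],134)[:,:2]; (c,s,a)=cv2.minAreaRect(q.astype(np.float32))
        ev=np.linalg.svd(q-q.mean(0),full_matrices=False)[2][0]
        print(nm,m.sum(),"mean",q.mean(0).round(1),"rect",np.round(c,1),np.round(s,1),"ang",np.degrees(np.arctan2(ev[1],ev[0])).round(1))
    c=cv2.resize(f["frame"][v-w:v+w,u-w:u+w],(260,260),interpolation=cv2.INTER_NEAREST);crops.append(c)
cv2.imwrite("pics/crop1.png",cv2.cvtColor(np.hstack(crops),cv2.COLOR_RGB2BGR))
g=cast(f,[(179,205),(310,132),(127,134)],50);print(g.round())
E
```

```text
L bar 121 z 133.30259019227378 lid 445 [484.59926933 212.22268677  97.95258347]
depth 121 mean [486.2 215.1] rect [486.7 214.7] [15.6 71.1] ang 150.5
col 101 mean [486.7 214.9] rect [487.  214.5] [13.6 67.1] ang 149.0
M bar 111 z 133.64269535374365 lid 409 [519.25818608  13.02564133  98.03931017]
depth 111 mean [520.3  13.9] rect [520.2  13.9] [14.8 68.7] ang 151.8
col 89 mean [521.9  14.6] rect [521.4  14.5] [12.5 67.3] ang 151.5
R bar 107 z 133.55274574065425 lid 441 [ 558.95563801 -309.79414151   98.10829979]
depth 107 mean [ 559.5 -310.4] rect [ 559.8 -310.3] [14.1 73.3] ang 155.3
col 98 mean [ 559.3 -309.9] rect [ 547.4 -300.7] [ 23.5 102. ] ang 151.8
[[ 476.  121.   50.]
 [ 711. -313.   50.]
 [ 718.  293.   50.]]
```

View pics/crop1.png

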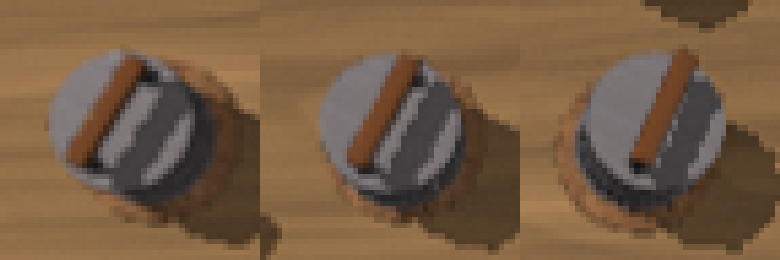

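The crops show all three grey tins with brown bars. The sizes agree: about 70 x 14 mm bars, tops at 133–134 mm and lids at 98 mm. I turn the tool first, then travel high.

```bash
cat >> h.py <<'E'
T=dict(L=(486.5,214.8,-29.8),M=(520.8,14.0,-28.3),R=(559.5,-310.2,-25.2))
def plan(k,z,n=1):
    s=r.sense(); R=Ro.from_euler("xyz",s["tcp_rot"]); x,y,a=T[k]
    tgt=np.array([x,y,z]); Rt=Ro.from_euler("xyz",[-90,0,a],degrees=True)
    rv=(R.inv()*Rt).as_rotvec(degrees=True)
    print("t",s["clock"].round(2),"pos",s["eef_pos"].round(1),"rot",np.degrees(s["tcp_rot"]).round(2),"open",round(s["opening"],3))
    print("shift (cur axes)",R.inv().apply(tgt-s["eef_pos"]).round(1),"shift(tgt axes)",Rt.inv().apply(tgt-s["eef_pos"]).round(1),"turn",rv.round(2))
    print("F",s["contact_force"].round(2),"M",s["wrist_torque"].round(3))
E
python3 -c "
from h import *
plan('L',190)"
```

```text
Traceback (most recent call last):
  File "h.py", line 19, in plan
    print("t",s["clock"].round(2),"pos",s["eef_pos"].round(1),"rot",np.degrees(s["tcp_rot"]).round(2),"open",round(s["opening"],3))
              ^^^^^^^^^^^^^^^^
AttributeError: 'float' object has no attribute 'round'
```

```bash
sed -i 's/s\["clock"\].round(2)/round(s["clock"],2)/' h.py
python3 -c "
from h import *
plan('L',190)"
```

```text
t 0.15 pos [262.6 566.8 230.7] rot [-90.06  -0.   -24.85] open 1.0
shift (cur axes) [ 351.1   41.  -225.2] shift(tgt axes) [ 369.3   40.7 -194.1] turn [0.06 4.95 0.  ]
F [-0.34 -0.25 -0.38] M [0.01  0.015 0.015]
```

Request:
{"api": "send_rows", "payload": {
  "series": [
    [0, 0, 0, 0, 4.95, 0],
    [0.037, 0, -0.0194, 0, 0, 0],
    [0.037, 0, -0.0194, 0, 0, 0],
    [0.037, 0, -0.0194, 0, 0, 0],
    [0.037, 0, -0.0194, 0, 0, 0],
    [0.037, 0, -0.0194, 0, 0, 0],
    [0.037, 0, -0.0194, 0, 0, 0],
    [0.037, 0, -0.0194, 0, 0, 0]
  ],
  "gripper": 0.65
}}

```text
clock: 0.95
eef_pos: [420.5, 319.0, 231.2]
tcp_rot: [-1.571, 0.0, -0.52]
contact_force: [0.5, 0.5, 0.1]
opening: 0.651
```

Request:
{"api": "send_rows", "payload": {
  "series": [
    [0.037, 0.01, -0.0194, 0, 0, 0],
    [0.037, 0.01, -0.0194, 0, 0, 0],
    [0.036, 0.02, -0.0194, 0, 0, 0],
    [0, 0, 0, 0, 0, 0],
    [0, 0, 0, 0, 0, 0],
    [0, 0, 0, 0, 0, 0]
  ]
}}

```text
clock: 1.55
eef_pos: [486.3, 216.1, 191.6]
tcp_rot: [-1.57, 0.0, -0.52]
contact_force: [0.4, 0.4, 0.7]
opening: 0.647
```

```bash
python3 -c "
from h import *
plan('L',190)
f=grab('scene');cv2.imwrite('pics/s1.png',f['frame'][...,::-1]);f=grab('top');cv2.imwrite('pics/t1.png',f['frame'][...,::-1])"
```

```text
t 1.55 pos [486.3 216.1 191.6] rot [-8.997e+01  1.000e-02 -2.980e+01] open 0.647
shift (cur axes) [ 0.8  1.6 -1. ] shift(tgt axes) [ 0.8  1.6 -1. ] turn [-0.03  0.   -0.01]
F [0.43 0.43 0.74] M [ 0.035 -0.077 -0.031]
```

```bash
python3 -c "
import cv2,numpy as np
a=cv2.imread('pics/s1.png')[120:260,250:450];b=cv2.imread('pics/t1.png')[140:260,90:260]
cv2.imwrite('pics/c2.png',np.hstack([cv2.resize(a,(400,300)),cv2.resize(b,(400,300))]))"
```

```text
(no output)
```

View pics/c2.png

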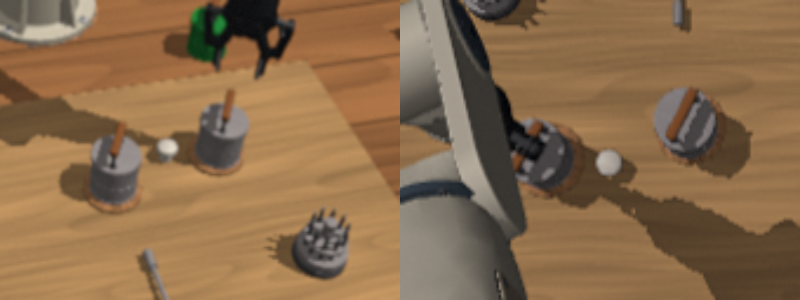

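The scene crop shows the fingers over the left bar, and the top crop shows them straddling it. I go down.

Request:
{"api": "send_rows", "payload": {
  "series": [
    [0.001, 0.02, -0.001, 0, 0, 0],
    [0, 0.02, 0, 0, 0, 0],
    [0, 0.02, 0, 0, 0, 0],
    [0, 0.012, 0, 0, 0, 0],
    [0, 0.008, 0, 0, 0, 0],
    [0, 0, 0, 0, 0, 0],
    [0, 0, 0, 0, 0, 0]
  ]
}}

```text
clock: 2.35
eef_pos: [487.2, 214.4, 111.9]
tcp_rot: [-1.57, -0.0, -0.52]
contact_force: [0.7, 1.1, 0.1]
opening: 0.646
```

```bash
python3 -c "
from h import *
plan('L',110)
f=grab('scene');cv2.imwrite('pics/c3.png',cv2.resize(f['frame'][120:220,300:420,::-1],(720,600)))"
```

```text
t 2.35 pos [487.2 214.4 111.9] rot [-8.997e+01 -3.000e-02 -2.978e+01] open 0.646
shift (cur axes) [-0.8  1.9  0. ] shift(tgt axes) [-0.8  1.9  0. ] turn [-0.03  0.02  0.03]
F [0.67 1.05 0.15] M [ 0.051 -0.064  0.055]
```

View pics/c3.png

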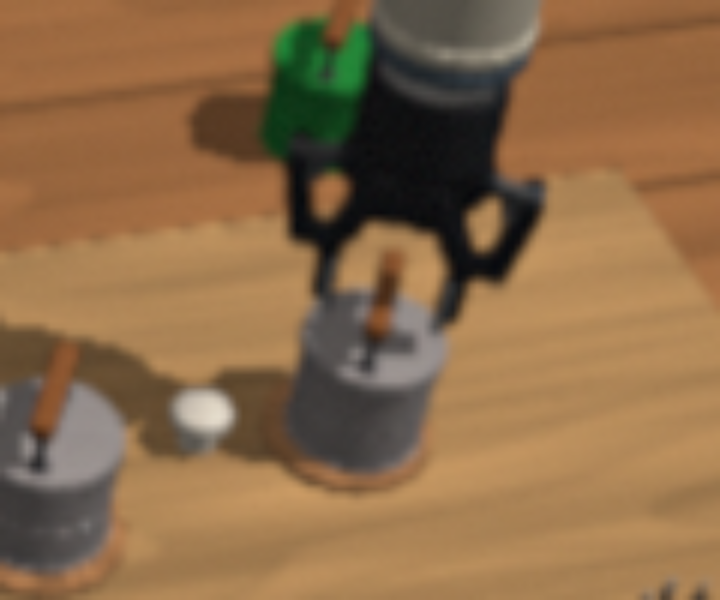

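The fingers straddle the left bar. I close on it.

Request:
{"api": "send_rows", "payload": {
  "series": [
    [-0.0005, 0.0015, 0, 0, 0, 0],
    [0, 0, 0, 0, 0, 0],
    [0, 0, 0, 0, 0, 0],
    [0, 0, 0, 0, 0, 0],
    [0, 0, 0, 0, 0, 0],
    [0, 0, 0, 0, 0, 0],
    [0, 0, 0, 0, 0, 0],
    [0, 0, 0, 0, 0, 0]
  ],
  "gripper": 0,
  "squeeze": 70
}}

```text
clock: 3.2
eef_pos: [486.6, 214.3, 110.2]
tcp_rot: [-1.57, -0.0, -0.52]
contact_force: [-0.0, -0.5, 5.1]
opening: 0.147
```

```bash
python3 -c "
from h import *
plan('L',110)"
```

```text
t 3.2 pos [486.6 214.3 110.2] rot [-8.998e+01 -2.000e-02 -2.980e+01] open 0.147
shift (cur axes) [-0.4  0.2  0.4] shift(tgt axes) [-0.4  0.2  0.4] turn [-0.02 -0.    0.02]
F [-0.04 -0.5   5.13] M [-0.081  0.19   0.039]
```

Request:
{"api": "send_rows", "payload": {
  "series": [
    [0, -0.005, 0, 0, 0, 0],
    [0, -0.01, 0, 0, 0, 0],
    [0, -0.01, 0, 0, 0, 0],
    [0, -0.01, 0, 0, 0, 0],
    [0, -0.005, 0, 0, 0, 0],
    [0, 0, 0, 0, 0, 0],
    [0, 0, 0, 0, 0, 0],
    [0, 0, 0, 0, 0, 0]
  ]
}}

```text
clock: 4.0
eef_pos: [486.1, 214.1, 149.4]
tcp_rot: [-1.571, 0.0, -0.52]
contact_force: [-0.6, -0.1, -3.8]
opening: 0.147
```

Request:
{"api": "send_rows", "payload": {
  "series": [
    [0, 0, 0, 0, 0, 0],
    [0, 0, 0, 0, 0, 0],
    [0, 0, 0, 0, 0, 0],
    [0, 0, 0, 0, 0, 0]
  ]
}}

```text
clock: 4.4
eef_pos: [486.4, 214.3, 149.7]
tcp_rot: [-1.571, 0.0, -0.52]
contact_force: [-0.7, 0.4, -2.9]
opening: 0.15
```

```bash
python3 -c "
from h import *
plan('L',110)
f=grab('scene');cv2.imwrite('pics/c4.png',cv2.resize(f['frame'][120:220,300:420,::-1],(720,600)))
print(r.sense()['contact_force'],r.sense()['joint_efforts'])"
```

```text
t 4.4 pos [486.4 214.3 149.7] rot [-9.001e+01  1.000e-02 -2.980e+01] open 0.15
shift (cur axes) [-0.1 39.7  0.6] shift(tgt axes) [-0.1 39.7  0.5] turn [ 0.01 -0.   -0.01]
F [-0.66  0.39 -2.92] M [ 0.036 -0.041 -0.031]
[-0.35885233 -0.57350163 -2.4470908 ] [ 3.97391950e-04 -5.31205022e+01 -2.97765452e+01  9.44786298e-04
  3.99691096e-03 -1.60365289e-05]
```

View pics/c4.png

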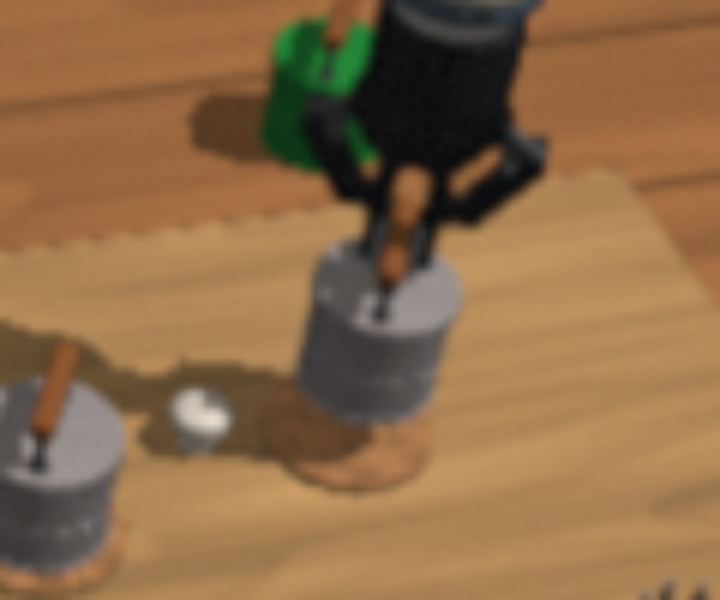

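The left tin is clear of its coaster and upright, pulling about 3 N, so it is light. I set it back down.

Request:
{"api": "send_rows", "payload": {
  "series": [
    [0, 0.01, 0, 0, 0, 0],
    [0, 0.01, 0, 0, 0, 0],
    [0, 0.01, 0, 0, 0, 0],
    [0, 0.006, 0, 0, 0, 0],
    [0, 0.003, 0, 0, 0, 0],
    [0, 0, 0, 0, 0, 0],
    [0, 0, 0, 0, 0, 0],
    [0, 0, 0, 0, 0, 0]
  ]
}}

```text
clock: 5.25
eef_pos: [486.5, 214.3, 110.7]
tcp_rot: [-1.571, -0.0, -0.52]
contact_force: [-0.1, 0.2, -2.5]
opening: 0.153
```

```bash
python3 -c "
from h import *
plan('L',110)"
```

```text
t 5.25 pos [486.5 214.3 110.7] rot [-89.99  -0.   -29.8 ] open 0.153
shift (cur axes) [-0.2  0.7  0.5] shift(tgt axes) [-0.2  0.7  0.5] turn [-0.01 -0.    0.  ]
F [-0.06  0.25 -2.51] M [-0.015 -0.014  0.003]
```

Still about 0.6 mm clear of the coaster, so I ease it down to contact and then open.

Request:
{"api": "send_rows", "payload": {
  "series": [
    [0, 0.0007, 0, 0, 0, 0],
    [0, 0, 0, 0, 0, 0],
    [0, 0, 0, 0, 0, 0],
    [0, 0, 0, 0, 0, 0]
  ]
}}

```text
clock: 5.65
eef_pos: [486.5, 214.2, 110.3]
tcp_rot: [-1.571, -0.0, -0.52]
contact_force: [-1.5, -1.4, 2.0]
opening: 0.147
```

Request:
{"api": "send_rows", "payload": {
  "series": [
    [0, 0, 0, 0, 0, 0],
    [0, 0, 0, 0, 0, 0],
    [0, 0, 0, 0, 0, 0],
    [0, 0, 0, 0, 0, 0],
    [0, 0, 0, 0, 0, 0]
  ],
  "gripper": 0.65
}}

```text
clock: 6.15
eef_pos: [486.4, 214.3, 110.1]
tcp_rot: [-1.571, -0.0, -0.52]
contact_force: [-0.2, 0.5, 0.3]
opening: 0.646
```

Request:
{"api": "send_rows", "payload": {
  "series": [
    [0, -0.01, 0, 0, 0, 0],
    [0, -0.02, 0, 0, 0, 0],
    [0, -0.03, 0, 0, 0, 0],
    [0, -0.03, 0, 0, 0, 0],
    [0, 0, 0, 0, 0, 0],
    [0, 0, 0, 0, 0, 0]
  ]
}}

```text
clock: 6.75
eef_pos: [486.8, 214.4, 201.2]
tcp_rot: [-1.569, -0.001, -0.52]
contact_force: [-0.3, -0.7, 0.2]
opening: 0.65
```

```bash
python3 -c "
from h import *
plan('M',190)
f=grab('scene');cv2.imwrite('pics/c5.png',cv2.resize(f['frame'][120:220,300:420,::-1],(720,600)))"
```

```text
t 6.75 pos [486.8 214.4 201.2] rot [-8.990e+01 -7.000e-02 -2.981e+01] open 0.65
shift (cur axes) [ 129.1   11.  -157. ] shift(tgt axes) [ 125.    11.2 -160.4] turn [-0.1  -1.51  0.07]
F [-0.32 -0.73  0.24] M [-0.018  0.008 -0.005]
```

View pics/c5.png

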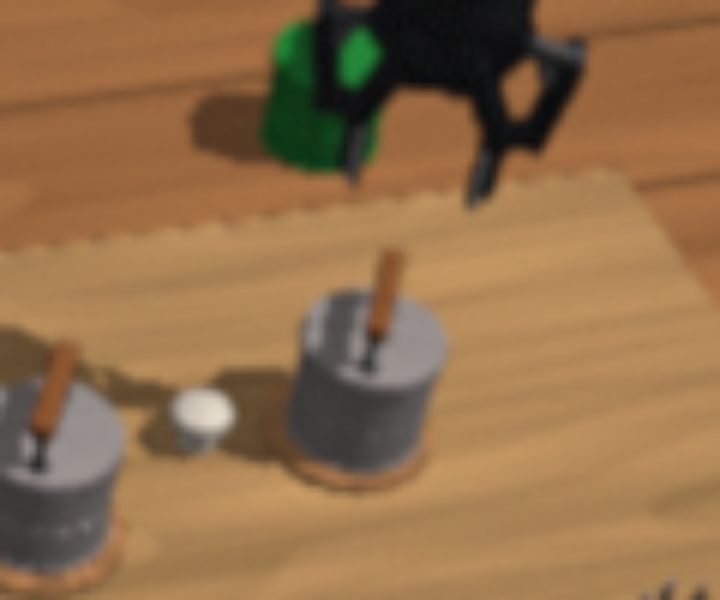

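The left tin stands centred on its coaster. Next is the middle one.

Request:
{"api": "send_rows", "payload": {
  "series": [
    [0, 0, 0, 0, -1.5, 0],
    [0.025, 0, -0.0321, 0, 0, 0],
    [0.025, 0, -0.0321, 0, 0, 0],
    [0.025, 0, -0.0321, 0, 0, 0],
    [0.025, 0, -0.0321, 0, 0, 0],
    [0.025, 0.011, -0.0321, 0, 0, 0],
    [0, 0, 0, 0, 0, 0],
    [0, 0, 0, 0, 0, 0]
  ]
}}

```text
clock: 7.6
eef_pos: [519.6, 13.0, 188.0]
tcp_rot: [-1.572, 0.002, -0.496]
contact_force: [0.9, -0.4, 0.8]
opening: 0.646
```

```bash
python3 -c "
from h import *
plan('M',110)
f=grab('scene');cv2.imwrite('pics/c6.png',cv2.resize(f['frame'][130:230,250:370,::-1],(720,600)))"
```

```text
t 7.6 pos [519.6  13.  188. ] rot [-90.05   0.13 -28.39] open 0.646
shift (cur axes) [ 0.7 78.   1.5] shift(tgt axes) [ 0.5 78.   1.5] turn [ 0.05 -0.09 -0.13]
F [ 0.86 -0.44  0.79] M [ 0.014 -0.013  0.014]
```

View pics/c6.png

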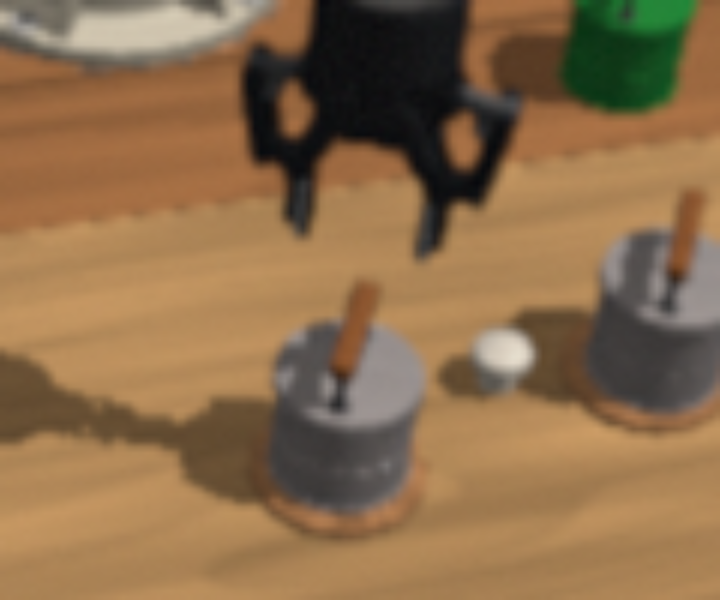

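The gripper is above the middle tin's bar, and its tip midpoint lines up. I go down.

Request:
{"api": "send_rows", "payload": {
  "series": [
    [0, 0.02, 0.001, 0, 0, 0],
    [0, 0.02, 0, 0, 0, 0],
    [0, 0.02, 0, 0, 0, 0],
    [0, 0.012, 0, 0, 0, 0],
    [0, 0.005, 0, 0, 0, 0],
    [0, 0, 0, 0, 0, 0],
    [0, 0, 0, 0, 0, 0]
  ]
}}

```text
clock: 8.35
eef_pos: [521.3, 14.9, 112.7]
tcp_rot: [-1.57, -0.001, -0.494]
contact_force: [0.4, -0.3, 0.5]
opening: 0.651
```

```bash
python3 -c "
from h import *
plan('M',110)
f=grab('scene');cv2.imwrite('pics/c7.png',cv2.resize(f['frame'][130:230,250:370,::-1],(720,600)))"
```

```text
t 8.35 pos [521.3  14.9 112.7] rot [-8.998e+01 -4.000e-02 -2.828e+01] open 0.651
shift (cur axes) [-0.   2.7 -1. ] shift(tgt axes) [-0.   2.7 -1. ] turn [-0.02  0.02  0.04]
F [ 0.42 -0.32  0.45] M [-0.008  0.027  0.011]
```

View pics/c7.png

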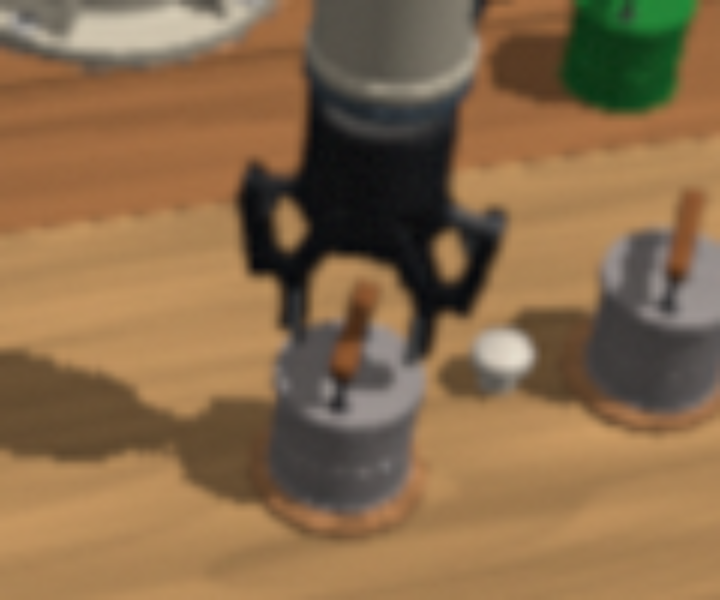

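The fingers straddle the middle bar. I close and lift.

Request:
{"api": "send_rows", "payload": {
  "series": [
    [0, 0.0025, -0.001, 0, 0, 0],
    [0, 0, 0, 0, 0, 0],
    [0, 0, 0, 0, 0, 0],
    [0, 0, 0, 0, 0, 0],
    [0, 0, 0, 0, 0, 0],
    [0, 0, 0, 0, 0, 0],
    [0, 0, 0, 0, 0, 0],
    [0, 0, 0, 0, 0, 0]
  ],
  "gripper": 0,
  "squeeze": 70
}}

```text
clock: 9.2
eef_pos: [520.7, 13.9, 109.9]
tcp_rot: [-1.57, -0.0, -0.494]
contact_force: [-0.2, 3.6, 5.7]
opening: 0.146
```

```bash
python3 -c "
from h import *
plan('M',110)"
```

```text
t 9.2 pos [520.7  13.9 109.9] rot [-8.997e+01 -2.000e-02 -2.831e+01] open 0.146
shift (cur axes) [ 0.1 -0.1  0.2] shift(tgt axes) [ 0.1 -0.1  0.2] turn [-0.03 -0.01  0.02]
F [-0.2   3.56  5.71] M [ 0.447  0.106 -0.009]
```

Request:
{"api": "send_rows", "payload": {
  "series": [
    [0, -0.005, 0, 0, 0, 0],
    [0, -0.01, 0, 0, 0, 0],
    [0, -0.01, 0, 0, 0, 0],
    [0, -0.01, 0, 0, 0, 0],
    [0, -0.005, 0, 0, 0, 0],
    [0, 0, 0, 0, 0, 0],
    [0, 0, 0, 0, 0, 0],
    [0, 0, 0, 0, 0, 0]
  ]
}}

```text
clock: 10.0
eef_pos: [520.0, 13.7, 149.2]
tcp_rot: [-1.571, 0.001, -0.494]
contact_force: [0.0, 0.6, -8.1]
opening: 0.146
```

Request:
{"api": "send_rows", "payload": {
  "series": [
    [0, 0, 0, 0, 0, 0],
    [0, 0, 0, 0, 0, 0],
    [0, 0, 0, 0, 0, 0],
    [0, 0, 0, 0, 0, 0]
  ]
}}

```text
clock: 10.4
eef_pos: [520.3, 13.7, 149.5]
tcp_rot: [-1.571, 0.0, -0.494]
contact_force: [0.4, -0.4, -7.8]
opening: 0.15
```

```bash
python3 -c "
from h import *
plan('M',110)
f=grab('scene');cv2.imwrite('pics/c8.png',cv2.resize(f['frame'][130:230,250:370,::-1],(720,600)))"
```

```text
t 10.4 pos [520.3  13.7 149.5] rot [-9.001e+01  1.000e-02 -2.830e+01] open 0.15
shift (cur axes) [ 0.3 39.5  0.5] shift(tgt axes) [ 0.3 39.5  0.5] turn [ 0.01 -0.   -0.01]
F [ 0.35 -0.41 -7.78] M [-0.038  0.045  0.022]
```

View pics/c8.png

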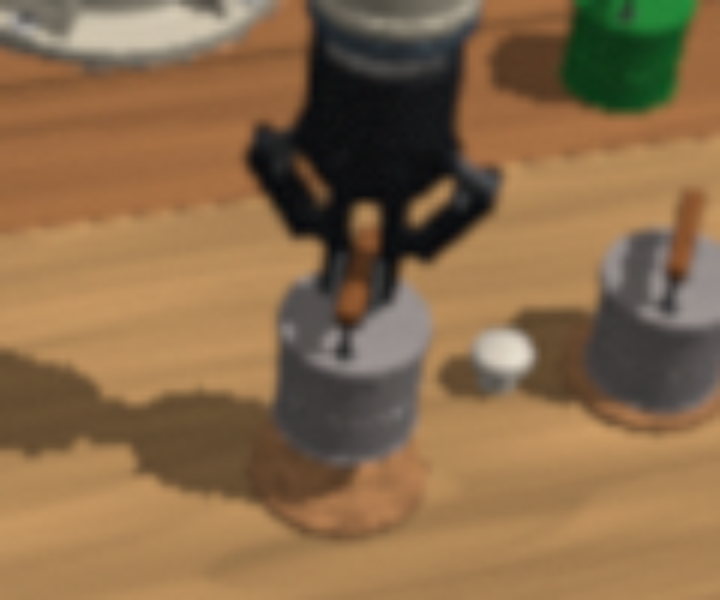

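The middle tin is lifted upright and pulls about 7.8 N, so it is the heavy one. I set it back down.

Request:
{"api": "send_rows", "payload": {
  "series": [
    [0, 0.01, 0, 0, 0, 0],
    [0, 0.01, 0, 0, 0, 0],
    [0, 0.01, 0, 0, 0, 0],
    [0, 0.006, 0, 0, 0, 0],
    [0, 0.0035, 0, 0, 0, 0],
    [0, 0, 0, 0, 0, 0],
    [0, 0, 0, 0, 0, 0],
    [0, 0, 0, 0, 0, 0]
  ]
}}

```text
clock: 11.25
eef_pos: [520.5, 13.7, 110.1]
tcp_rot: [-1.571, -0.0, -0.494]
contact_force: [0.1, 0.6, -7.2]
opening: 0.153
```

```bash
python3 -c "
from h import *
plan('M',110)"
```

```text
t 11.25 pos [520.5  13.7 110.1] rot [-8.999e+01 -2.000e-02 -2.831e+01] open 0.153
shift (cur axes) [0.1 0.1 0.4] shift(tgt axes) [0.1 0.1 0.4] turn [-0.01 -0.01  0.02]
F [ 0.06  0.57 -7.2 ] M [ 0.069 -0.053  0.032]
```

Request:
{"api": "send_rows", "payload": {
  "series": [
    [0, 0.0008, 0, 0, 0, 0],
    [0, 0, 0, 0, 0, 0],
    [0, 0, 0, 0, 0, 0],
    [0, 0, 0, 0, 0, 0]
  ]
}}

```text
clock: 11.65
eef_pos: [520.7, 13.9, 109.9]
tcp_rot: [-1.57, -0.001, -0.494]
contact_force: [-2.3, 2.9, 6.2]
opening: 0.146
```

Request:
{"api": "send_rows", "payload": {
  "series": [
    [0, 0, 0, 0, 0, 0],
    [0, 0, 0, 0, 0, 0],
    [0, 0, 0, 0, 0, 0],
    [0, 0, 0, 0, 0, 0],
    [0, 0, 0, 0, 0, 0]
  ],
  "gripper": 0.65
}}

```text
clock: 12.15
eef_pos: [520.4, 13.6, 109.2]
tcp_rot: [-1.571, -0.0, -0.494]
contact_force: [-0.8, 0.3, 0.1]
opening: 0.652
```

Request:
{"api": "send_rows", "payload": {
  "series": [
    [0, -0.01, 0, 0, 0, 0],
    [0, -0.02, 0, 0, 0, 0],
    [0, -0.03, 0, 0, 0, 0],
    [0, -0.03, 0, 0, 0, 0],
    [0, 0, 0, 0, 0, 0],
    [0, 0, 0, 0, 0, 0]
  ]
}}

```text
clock: 12.75
eef_pos: [520.8, 13.7, 200.3]
tcp_rot: [-1.57, -0.002, -0.494]
contact_force: [-0.1, -0.2, -0.1]
opening: 0.652
```

```bash
python3 -c "
from h import *
plan('R',195)
f=grab('scene');cv2.imwrite('pics/c9.png',cv2.resize(f['frame'][130:230,250:370,::-1],(720,600)))"
```

```text
t 12.75 pos [520.8  13.7 200.3] rot [-89.94  -0.11 -28.31] open 0.652
shift (cur axes) [ 187.6    5.4 -266.8] shift(tgt axes) [ 172.9    5.3 -276.6] turn [-0.06 -3.11  0.11]
F [-0.06 -0.21 -0.06] M [-0.007  0.009  0.007]
```

View pics/c9.png

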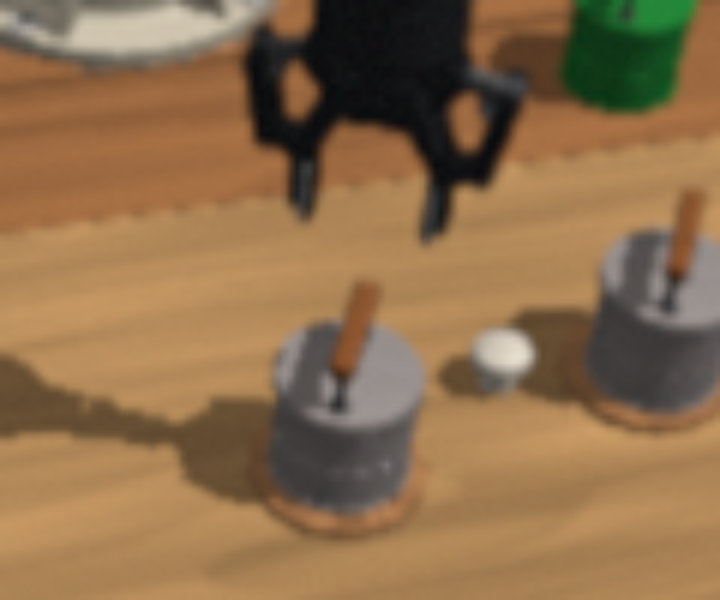

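The middle tin stands on its coaster. Next is the right one.

Request:
{"api": "send_rows", "payload": {
  "series": [
    [0, 0, 0, 0, -3.1, 0],
    [0.0216, 0, -0.0346, 0, 0, 0],
    [0.0216, 0, -0.0346, 0, 0, 0],
    [0.0216, 0, -0.0346, 0, 0, 0],
    [0.0216, 0, -0.0346, 0, 0, 0],
    [0.0216, 0, -0.0346, 0, 0, 0],
    [0.0216, 0, -0.0346, 0, 0, 0],
    [0.0216, 0, -0.0346, 0, 0, 0]
  ]
}}

```text
clock: 13.6
eef_pos: [553.2, -271.2, 197.8]
tcp_rot: [-1.571, 0.003, -0.44]
contact_force: [0.5, 0.1, -0.3]
opening: 0.654
```

Request:
{"api": "send_rows", "payload": {
  "series": [
    [0.0216, 0.005, -0.0346, 0, 0, 0],
    [0, 0, 0, 0, 0, 0],
    [0, 0, 0, 0, 0, 0],
    [0, 0, 0, 0, 0, 0],
    [0, 0, 0, 0, 0, 0]
  ]
}}

```text
clock: 14.1
eef_pos: [558.7, -309.0, 194.0]
tcp_rot: [-1.571, 0.001, -0.439]
contact_force: [-0.0, -0.8, -0.2]
opening: 0.651
```

```bash
python3 -c "
from h import *
plan('R',110)
f=grab('scene');cv2.imwrite('pics/c10.png',cv2.resize(f['frame'][160:280,150:294,::-1],(720,600)))"
```

```text
t 14.1 pos [ 558.7 -309.   194. ] rot [-8.999e+01  5.000e-02 -2.514e+01] open 0.651
shift (cur axes) [ 1.3 84.  -0.7] shift(tgt axes) [ 1.3 84.  -0.7] turn [-0.01  0.06 -0.05]
F [-0.   -0.8  -0.24] M [-0.02  -0.078 -0.031]
```

View pics/c10.png

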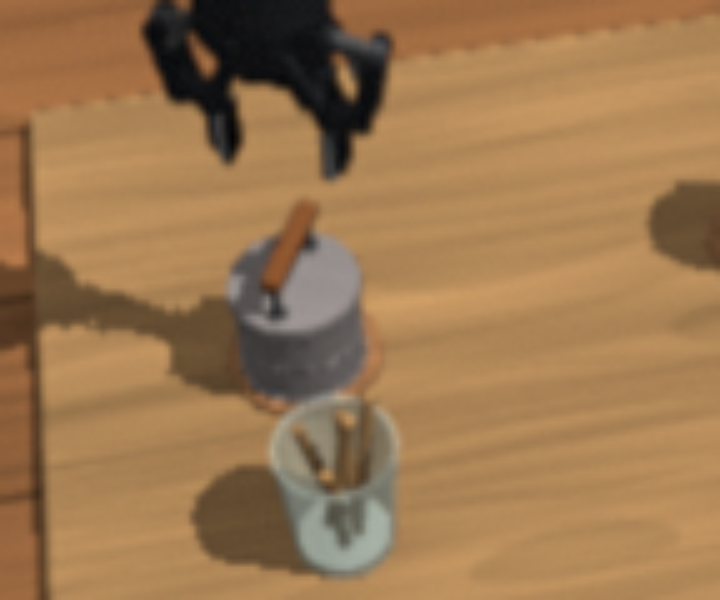

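The gripper is over the right bar with the tumbler well clear. I go down.

Request:
{"api": "send_rows", "payload": {
  "series": [
    [0.001, 0.02, -0.001, 0, 0, 0],
    [0, 0.02, 0, 0, 0, 0],
    [0, 0.02, 0, 0, 0, 0],
    [0, 0.015, 0, 0, 0, 0],
    [0, 0.008, 0, 0, 0, 0],
    [0, 0, 0, 0, 0, 0],
    [0, 0, 0, 0, 0, 0]
  ]
}}

```text
clock: 14.85
eef_pos: [559.7, -311.7, 111.9]
tcp_rot: [-1.571, -0.001, -0.44]
contact_force: [0.4, -0.3, -0.2]
opening: 0.65
```

```bash
python3 -c "
from h import *
plan('R',110)
f=grab('scene');cv2.imwrite('pics/c11.png',cv2.resize(f['frame'][160:280,150:294,::-1],(720,600)))"
```

```text
t 14.85 pos [ 559.7 -311.7  111.9] rot [-9.000e+01 -4.000e-02 -2.519e+01] open 0.65
shift (cur axes) [-0.9  1.9  1.3] shift(tgt axes) [-0.9  1.9  1.3] turn [0.   0.01 0.04]
F [ 0.4  -0.33 -0.22] M [ 0.002 -0.002  0.041]
```

View pics/c11.png

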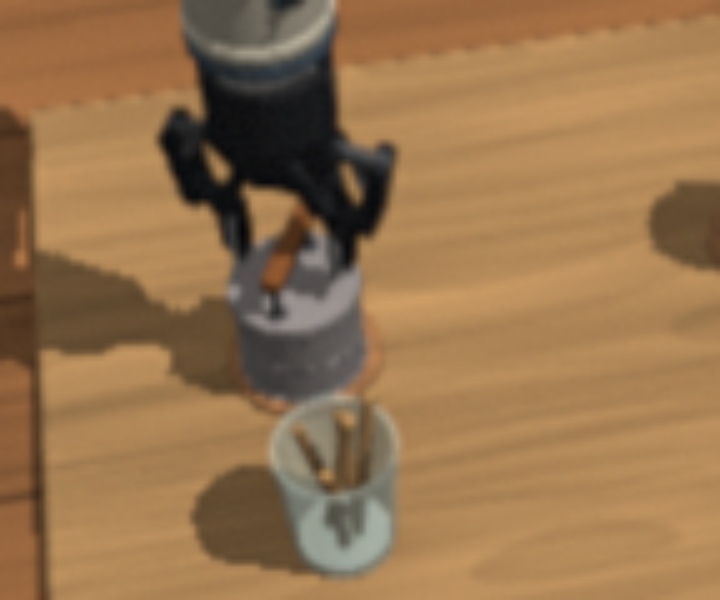

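The fingers straddle the right bar. I close and lift.

Request:
{"api": "send_rows", "payload": {
  "series": [
    [-0.0005, 0.0015, 0.001, 0, 0, 0],
    [0, 0, 0, 0, 0, 0],
    [0, 0, 0, 0, 0, 0],
    [0, 0, 0, 0, 0, 0],
    [0, 0, 0, 0, 0, 0],
    [0, 0, 0, 0, 0, 0],
    [0, 0, 0, 0, 0, 0],
    [0, 0, 0, 0, 0, 0]
  ],
  "gripper": 0,
  "squeeze": 70
}}

```text
clock: 15.7
eef_pos: [559.5, -311.0, 110.2]
tcp_rot: [-1.571, -0.001, -0.44]
contact_force: [-2.0, -2.1, 6.1]
opening: 0.15
```

```bash
python3 -c "
from h import *
plan('R',110)"
```

```text
t 15.7 pos [ 559.5 -311.   110.2] rot [-9.002e+01 -5.000e-02 -2.520e+01] open 0.15
shift (cur axes) [-0.3  0.2  0.7] shift(tgt axes) [-0.3  0.2  0.7] turn [ 0.02 -0.    0.05]
F [-1.98 -2.07  6.06] M [-0.382  0.25   0.049]
```

Request:
{"api": "send_rows", "payload": {
  "series": [
    [0, -0.005, 0, 0, 0, 0],
    [0, -0.01, 0, 0, 0, 0],
    [0, -0.01, 0, 0, 0, 0],
    [0, -0.01, 0, 0, 0, 0],
    [0, -0.005, 0, 0, 0, 0],
    [0, 0, 0, 0, 0, 0],
    [0, 0, 0, 0, 0, 0],
    [0, 0, 0, 0, 0, 0]
  ]
}}

```text
clock: 16.5
eef_pos: [559.0, -310.4, 149.3]
tcp_rot: [-1.571, 0.001, -0.44]
contact_force: [0.1, 0.5, -3.3]
opening: 0.15
```

Request:
{"api": "send_rows", "payload": {
  "series": [
    [0, 0, 0, 0, 0, 0],
    [0, 0, 0, 0, 0, 0],
    [0, 0, 0, 0, 0, 0],
    [0, 0, 0, 0, 0, 0]
  ]
}}

```text
clock: 16.9
eef_pos: [559.3, -310.5, 149.7]
tcp_rot: [-1.571, 0.0, -0.44]
contact_force: [0.2, -0.0, -3.5]
opening: 0.149
```

```bash
python3 -c "
from h import *
plan('R',110)
f=grab('scene');cv2.imwrite('pics/c12.png',cv2.resize(f['frame'][160:280,150:294,::-1],(720,600)))"
```

```text
t 16.9 pos [ 559.3 -310.5  149.7] rot [-9.00e+01  1.00e-02 -2.52e+01] open 0.149
shift (cur axes) [ 0.1 39.7  0.4] shift(tgt axes) [ 0.1 39.7  0.4] turn [-0.   -0.   -0.01]
F [ 0.18 -0.03 -3.55] M [ 0.055  0.029 -0.035]
```

View pics/c12.png

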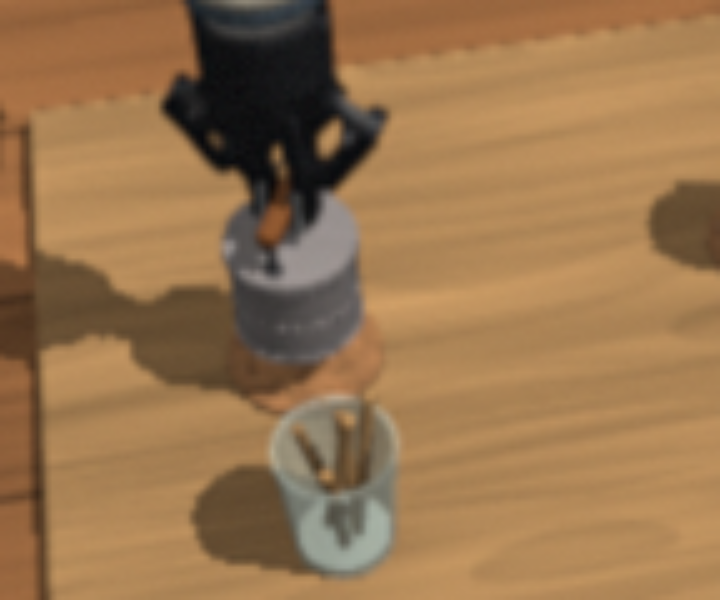

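The right tin is up and upright at 3.5 N, which is light, so the middle one is the heaviest. I set this one down.

Request:
{"api": "send_rows", "payload": {
  "series": [
    [0, 0.01, 0, 0, 0, 0],
    [0, 0.01, 0, 0, 0, 0],
    [0, 0.01, 0, 0, 0, 0],
    [0, 0.006, 0, 0, 0, 0],
    [0, 0.0035, 0, 0, 0, 0],
    [0, 0, 0, 0, 0, 0],
    [0, 0, 0, 0, 0, 0],
    [0, 0, 0, 0, 0, 0]
  ]
}}

```text
clock: 17.75
eef_pos: [559.4, -310.7, 110.3]
tcp_rot: [-1.571, -0.0, -0.44]
contact_force: [0.3, -0.9, -2.9]
opening: 0.147
```

```bash
python3 -c "
from h import *
plan('R',110)"
```

```text
t 17.75 pos [ 559.4 -310.7  110.3] rot [-9.00e+01 -1.00e-02 -2.52e+01] open 0.147
shift (cur axes) [-0.1  0.3  0.5] shift(tgt axes) [-0.1  0.3  0.5] turn [ 0.   -0.    0.01]
F [ 0.3  -0.85 -2.87] M [-0.106  0.08   0.013]
```

Request:
{"api": "send_rows", "payload": {
  "series": [
    [0, 0.0007, 0, 0, 0, 0],
    [0, 0, 0, 0, 0, 0],
    [0, 0, 0, 0, 0, 0],
    [0, 0, 0, 0, 0, 0]
  ]
}}

```text
clock: 18.15
eef_pos: [559.5, -310.9, 110.2]
tcp_rot: [-1.571, -0.001, -0.44]
contact_force: [-1.6, -1.4, 6.0]
opening: 0.15
```

Request:
{"api": "send_rows", "payload": {
  "series": [
    [0, 0, 0, 0, 0, 0],
    [0, 0, 0, 0, 0, 0],
    [0, 0, 0, 0, 0, 0],
    [0, 0, 0, 0, 0, 0],
    [0, 0, 0, 0, 0, 0]
  ],
  "gripper": 0.65
}}

```text
clock: 18.65
eef_pos: [559.3, -310.5, 109.5]
tcp_rot: [-1.571, 0.0, -0.44]
contact_force: [0.8, -0.5, -0.1]
opening: 0.649
```

Request:
{"api": "send_rows", "payload": {
  "series": [
    [0, -0.01, 0, 0, 0, 0],
    [0, -0.02, 0, 0, 0, 0],
    [0, -0.03, 0, 0, 0, 0],
    [0, -0.03, 0, 0, 0, 0],
    [0, 0, 0, 0, 0, 0],
    [0, 0, 0, 0, 0, 0]
  ]
}}

```text
clock: 19.25
eef_pos: [559.7, -310.8, 200.8]
tcp_rot: [-1.571, -0.002, -0.44]
contact_force: [-0.1, 0.2, 0.1]
opening: 0.652
```

```bash
python3 -c "
from h import *
plan('M',195)
f=grab('scene');cv2.imwrite('pics/c13.png',cv2.resize(f['frame'][160:280,150:294,::-1],(720,600)))"
```

```text
t 19.25 pos [ 559.7 -310.8  200.8] rot [-90.01  -0.11 -25.2 ] open 0.652
shift (cur axes) [-173.5    5.4  277.3] shift(tgt axes) [-188.2    5.8  267.5] turn [0.   3.1  0.11]
F [-0.1   0.23  0.06] M [-0.042 -0.001  0.011]
```

View pics/c13.png

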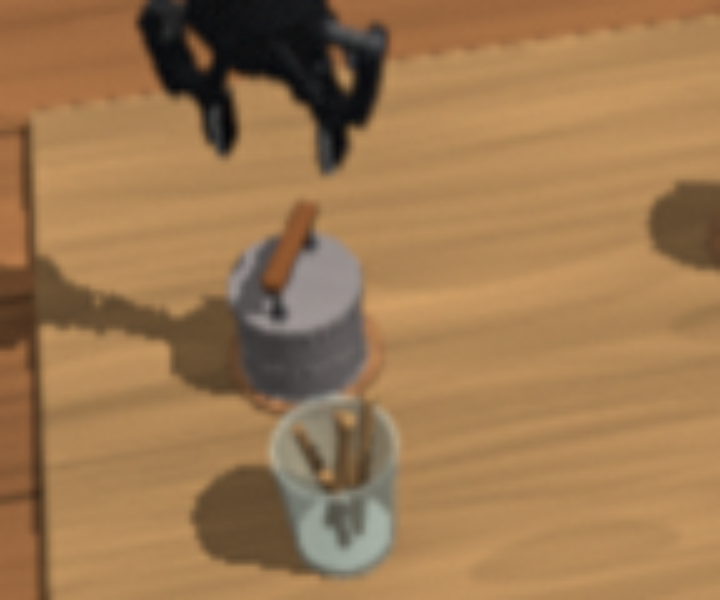

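The right tin stands on its coaster and the tumbler is untouched. I go back to the middle tin.

Request:
{"api": "send_rows", "payload": {
  "series": [
    [0, 0, 0, 0, 3.1, 0],
    [-0.0235, 0, 0.0334, 0, 0, 0],
    [-0.0235, 0, 0.0334, 0, 0, 0],
    [-0.0235, 0, 0.0334, 0, 0, 0],
    [-0.0235, 0, 0.0334, 0, 0, 0],
    [-0.0235, 0, 0.0334, 0, 0, 0],
    [-0.0235, 0, 0.0334, 0, 0, 0],
    [-0.0235, 0, 0.0334, 0, 0, 0]
  ]
}}

```text
clock: 20.1
eef_pos: [524.0, -25.2, 198.4]
tcp_rot: [-1.572, 0.002, -0.494]
contact_force: [0.9, -0.1, 0.1]
opening: 0.648
```

Request:
{"api": "send_rows", "payload": {
  "series": [
    [-0.0235, 0.005, 0.0334, 0, 0, 0],
    [0, 0, 0, 0, 0, 0],
    [0, 0, 0, 0, 0, 0],
    [0, 0, 0, 0, 0, 0],
    [0, 0, 0, 0, 0, 0]
  ]
}}

```text
clock: 20.6
eef_pos: [520.5, 12.7, 194.3]
tcp_rot: [-1.571, 0.0, -0.495]
contact_force: [-0.2, 0.4, 0.1]
opening: 0.648
```

```bash
python3 -c "
from h import *
plan('M',110)"
```

```text
t 20.6 pos [520.5  12.7 194.3] rot [-9.002e+01  1.000e-02 -2.838e+01] open 0.648
shift (cur axes) [-0.3 84.3  1.3] shift(tgt axes) [-0.3 84.3  1.2] turn [ 0.02 -0.08 -0.01]
F [-0.16  0.37  0.14] M [-0.024  0.013  0.002]
```

Request:
{"api": "send_rows", "payload": {
  "series": [
    [0, 0.02, 0.0005, 0, 0, 0],
    [0, 0.02, 0, 0, 0, 0],
    [0, 0.02, 0, 0, 0, 0],
    [0, 0.015, 0, 0, 0, 0],
    [0, 0.008, 0, 0, 0, 0],
    [0, 0, 0, 0, 0, 0],
    [0, 0, 0, 0, 0, 0]
  ]
}}

```text
clock: 21.3
eef_pos: [521.1, 13.8, 112.0]
tcp_rot: [-1.571, -0.0, -0.495]
contact_force: [-0.1, -0.3, -0.6]
opening: 0.648
```

```bash
python3 -c "
from h import *
plan('M',110)
f=grab('scene');cv2.imwrite('pics/c14.png',cv2.resize(f['frame'][130:230,250:370,::-1],(720,600)))"
```

```text
t 21.3 pos [521.1  13.8 112. ] rot [-8.999e+01 -3.000e-02 -2.834e+01] open 0.648
shift (cur axes) [-0.4  2.  -0. ] shift(tgt axes) [-0.4  2.  -0. ] turn [-0.01 -0.04  0.03]
F [-0.15 -0.29 -0.59] M [-0.012 -0.037  0.05 ]
```

View pics/c14.png

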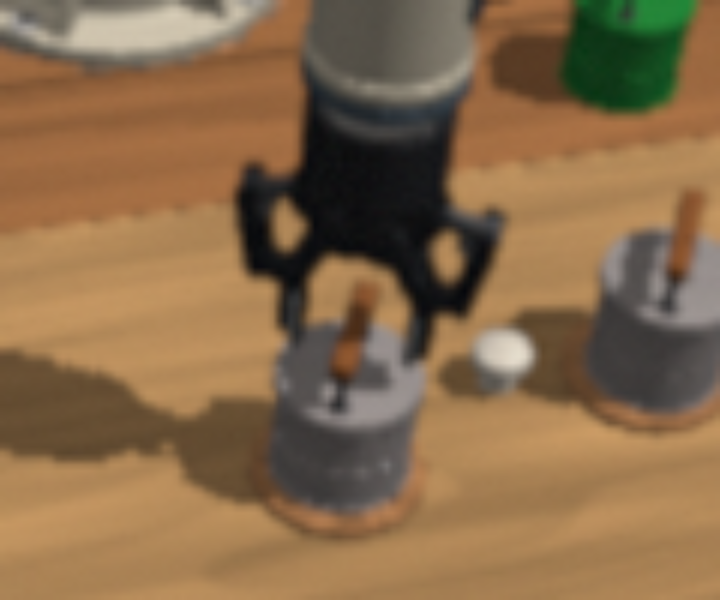

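The fingers straddle the middle bar. I close, then lift 144 mm, which puts the underside at about 170 mm, or 15 cm above the board.

Request:
{"api": "send_rows", "payload": {
  "series": [
    [0, 0.0015, 0, 0, 0, 0],
    [0, 0, 0, 0, 0, 0],
    [0, 0, 0, 0, 0, 0],
    [0, 0, 0, 0, 0, 0],
    [0, 0, 0, 0, 0, 0],
    [0, 0, 0, 0, 0, 0],
    [0, 0, 0, 0, 0, 0],
    [0, 0, 0, 0, 0, 0]
  ],
  "gripper": 0,
  "squeeze": 80
}}

```text
clock: 22.15
eef_pos: [520.7, 14.1, 110.6]
tcp_rot: [-1.571, -0.0, -0.494]
contact_force: [-2.3, -1.9, 5.5]
opening: 0.145
```

Request:
{"api": "send_rows", "payload": {
  "series": [
    [0, -0.005, 0, 0, 0, 0],
    [0, -0.015, 0, 0, 0, 0],
    [0, -0.02, 0, 0, 0, 0],
    [0, -0.025, 0, 0, 0, 0],
    [0, -0.025, 0, 0, 0, 0],
    [0, -0.025, 0, 0, 0, 0],
    [0, -0.015, 0, 0, 0, 0],
    [0, -0.01, 0, 0, 0, 0]
  ]
}}

```text
clock: 22.95
eef_pos: [520.4, 14.4, 250.8]
tcp_rot: [-1.571, -0.0, -0.494]
contact_force: [-0.4, -0.3, -8.1]
opening: 0.145
```

Request:
{"api": "send_rows", "payload": {
  "series": [
    [0, -0.005, 0, 0, 0, 0],
    [0, 0, 0, 0, 0, 0],
    [0, 0, 0, 0, 0, 0],
    [0, 0, 0, 0, 0, 0],
    [0, 0, 0, 0, 0, 0],
    [0, 0, 0, 0, 0, 0],
    [0, 0, 0, 0, 0, 0],
    [0, 0, 0, 0, 0, 0]
  ]
}}

```text
clock: 23.75
eef_pos: [520.7, 14.2, 255.0]
tcp_rot: [-1.571, 0.0, -0.494]
contact_force: [0.0, 0.6, -7.1]
opening: 0.15
```

```bash
python3 -c "
from h import *
plan('M',110)
f=grab('scene');cv2.imwrite('pics/s15.png',cv2.resize(f['frame'][60:320,140:480,::-1],(784,600)))
print(r.sense()['qvel'].round(4))
t=grab('top');cv2.imwrite('pics/t15.png',t['frame'][...,::-1])
for k,(u,v) in dict(L=(148,202),R=(313,175)).items():
    uu,vv=np.meshgrid(np.arange(u-24,u+24),np.arange(v-24,v+24)); uv=np.c_[uu.ravel(),vv.ravel()];P=pts(t,uv)
    m=(P[:,2]>90)&(P[:,2]<105);print(k,m.sum(),P[m].mean(0).round(1))
"
```

```text
t 23.75 pos [520.7  14.2 255. ] rot [-9.000e+01  1.000e-02 -2.831e+01] open 0.15
shift (cur axes) [ 2.00e-01  1.45e+02 -1.00e-01] shift(tgt axes) [ 2.00e-01  1.45e+02 -1.00e-01] turn [ 0.   -0.01 -0.01]
F [ 0.    0.61 -7.09] M [-0.016 -0.028  0.04 ]
[-0.0021 -0.0014  0.      0.0004  0.0006 -0.0015]
L 50 [490.1 249.3  98.3]
R 444 [ 559.3 -309.3   98.2]
```

View pics/s15.png

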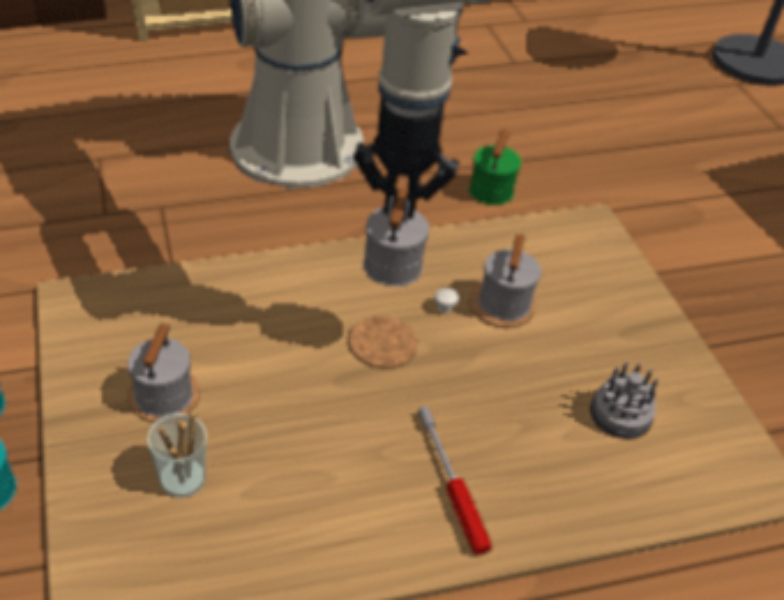

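The middle tin is held upright at (395,245), above its bare coaster at (383,341). The left tin at (508,285) and the right tin at (162,375) stand on their coasters, and the bystanders are unmoved. I hand in.

```bash
python3 -c "
from rig import r
print(r.sign_off())"
```

```text
the job is handed in; nothing more can be done
None
```

I hefted the tins left, middle, right by their handles, about 39 mm each. They pulled about 3 N, 7.8 N and 3.5 N, so the middle tin is the heaviest. Each went back on its own coaster. I then lifted the middle tin by its handle with its underside at about 170 mm, 15 cm above the board, and handed in at about 24 s still holding it.

**Last checks:**
- **Held tin:** it was upright and still, with a steady grip and about 7.1 N of load.
- **Right tin:** its lid centre was within about 0.5 mm of where it started, at the same height.
- **Left tin:** the arm hid most of it from the top camera (only 50 lid pixels), so that measurement was unusable. I confirmed it only in the scene picture, where it stands upright on its coaster.
- **Bystanders:** the nut driver, tumbler, knob and carousel look unmoved in the scene picture; I did not measure them.

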